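# Click the hotplate wheel to low

### The job

Switch on the hotplate ring that the open saucepan with the one long handle stands on: lay a fingertip on top of the ribbed wheel in front of that ring and roll it away from you, by friction, until it clicks from off into its first setting (low), and leave it there, not on the second setting. Do not pinch the wheel between the fingers; leave the other wheel off, and do not shift or lift the pots, the teaspoon between the wheels or the jars.

Things in the scene. Friction and masses are not known exactly. Their poses are not given: they have to be found in the camera images.
- hotplate: steel table hotplate with two rings side by side, 200 mm deep (x) by 400 mm wide (y), its deck 45 mm above the worktop; fixed. Origin at the centre of its underside; x points to its back (away from the robot), y to its left, z up
- ring_left (a point): centre of the top face of the left (+y) dark round ring, 140 mm across, top 55 mm above the worktop; its wheel is the one straight in front of it, 94 mm nearer the front
- ring_right (a point): the same for the right (-y) ring
- wheel_left_top (a point): topmost point of the left ribbed black thumb wheel; axes as the hotplate's. The wheel is 52 mm in diameter and 16 mm wide (20 mm with its side faces), on a level axle along the hotplate's y; its upper 14 mm stands out of the deck, top 59 mm above the worktop. It is sprung: it gives 5 mm downward, from about 1 N to 7 N at the stop
- wheel_right_top (a point): the same for the right wheel
- wheel_left (a joint): angle of the left wheel, rad: 0 off, 0.5 low, 1.0 high; it snaps into the nearest of these when let go, the crests between lie at 0.25 and 0.75; it grows as the top of the wheel rolls away from the robot (hotplate +x). About 2 N along the rim carries it over a click, so press with some 4 to 8 N; one click is 13 mm of travel at the rim
- wheel_right (a joint): the same for the right wheel
- face_left_outer: left-hand side face of the left wheel, a steel disc 48 mm across, 2 mm thick; origin at its centre on the axle, 26 mm below the wheel's top; it turns with the wheel
- saucepan_mid (a point): centre of the open steel saucepan, half-way up: 124 mm across the rim, 52 mm high, with one straight black handle along its x axis that reaches 145 mm from the centre; loose on one of the rings
- casserole_mid (a point): centre of the lidded steel casserole, 26 mm above its underside; 126 mm across, 62 mm high with the black lid knob, two small black ears; loose on the other ring
- teaspoon: steel teaspoon, 132 x 28 x 11 mm, lying on the deck between the two wheels, lengthwise from one to the other; origin at the centre of its underside
- spice_jar: spice jar, 43 mm across, 85 mm high, standing on the worktop to the right of the hotplate; origin at the centre of its underside
- mustard_jar: mustard jar, 62 mm across, 90 mm high, standing on the worktop to the left of the hotplate; origin at the centre of its underside
- face_left_inner: right-hand side face of the left wheel, a steel disc 48 mm across, 2 mm thick; origin at its centre on the axle, 26 mm below the wheel's top; it turns with the wheel
- face_right_outer: right-hand side face of the right wheel, a steel disc 48 mm across, 2 mm thick; origin at its centre on the axle, 26 mm below the wheel's top; it turns with the wheel
- face_right_inner: left-hand side face of the right wheel, a steel disc 48 mm across, 2 mm thick; origin at its centre on the axle, 26 mm below the wheel's top; it turns with the wheel

How it is judged:
At the end, for the whole second after the job is handed in: The wheel in front of the ring with the saucepan rests in its first setting (joint 0.4 to 0.6 rad), the other wheel is off (within 0.1 rad), both are still, and the saucepan stands within 35 mm of its ring's centre (((horizontal distance between saucepan_mid and ring_left below 0.035 m and value of joint wheel_left between 0.4 and 0.6 rad and value of joint wheel_right between -0.1 and 0.1 rad) or (horizontal distance between saucepan_mid and ring_right below 0.035 m and value of joint wheel_right between 0.4 and 0.6 rad and value of joint wheel_left between -0.1 and 0.1 rad)) and velocity of joint wheel_left between -0.1 and 0.1 rad/s and velocity of joint wheel_right between -0.1 and 0.1 rad/s); the robot touches nothing.
It fails at once if the wheel of the casserole's ring is turned more than half-way to a click (0.25 rad) ((horizontal distance between saucepan_mid and ring_left below 0.05 m and value of joint wheel_right above 0.25 rad) or (horizontal distance between saucepan_mid and ring_right below 0.05 m and value of joint wheel_left above 0.25 rad)).
It fails at once if a wheel is pinched: both of its side faces pressed by the fingers at once ((contact force between the fingers and face_left_outer above 0.5 N and contact force between the fingers and face_left_inner above 0.5 N) or (contact force between the fingers and face_right_outer above 0.5 N and contact force between the fingers and face_right_inner above 0.5 N)).
It fails at once if the saucepan or the casserole is shifted or lifted by more than 15 mm (distance of any of saucepan_mid, casserole_mid from where it was at the start of the episode above 0.015 m).
It fails at once if the teaspoon or a jar beside the hotplate is moved by more than 20 mm (distance of any of teaspoon, spice_jar, mustard_jar from where it was at the start of the episode above 0.02 m).
It also fails if it takes over 32 s, if anything falls off the work surface, if the arm or the gripper's body presses on something with over 40 N, if the wrist force passes 120 N, or if a joint passes its speed limit or range.

### The arm

A 6-joint arm with a two-finger parallel gripper is mounted at the origin on a cart in front of the work surface, level with it; the furniture and walls round the work are solid. World frame = base frame: x ahead of the robot, y to its left, z up, the work surface at z = 0. Lengths are in m, angles in rad, forces in N, time in s.
With the tool pointing down it reaches from about 0.35 to 0.775 m from the base axis. Payload 5.5 kg.
Tool frame: the origin (TCP) lies at the very end of the fingers, on their centre line; the grasp point (between the pads) lies 19 mm behind it (env.hold_point_z is the distance from the TCP to the grasp point, in m); y points along the fingers, x is the direction in which the jaws open and shut, and the axes are right-handed (so a half turn about y gives the same grasp; the last joint's range is limited). The gripper opens to 85 mm and grips with 20 to 120 N. Pads are 22 mm wide; open, the fingers measure 114 mm over their backs; the gripper's body (76 mm by 85 mm) begins 54 mm behind the grasp point. The pads swing forward as they close: fully open they stand 13 mm farther back than shut.
Start: joints at [0.974, 0.313, 0.046, 1.304, 0, 1.431], TCP at [0.254, 0.516, 0.231] pointing down, gripper open.
Joint ranges: [-2.76, 2.76], [-0.86, 1.69], [-1.03, 1.26], [-2.2, 2.34], [-1.47, 1.5], [-3.14, 3.14]. Speed limits (rad/s): [2.57, 2.57, 3.14, 3.14, 3.14, 3.14].

### API

Orientations are given as [roll, pitch, yaw] about the fixed x, y, z axes, in that order (R = Rz(yaw) Ry(pitch) Rx(roll)).
In Python, from plant import sensors, viewer, env gives the robot as it stands.
- The arm moves only by the tool jog_arm, never from a script. Its argument "increments" is a list of rows, each a list of 3 entries, a list of its own where there are three numbers: the shift along the tool's x, y, z in mm, then the turn, a rotation vector about the tool's x, y, z in rad, then the closure, from 0 (fully open) to 1 (shut). In form: [[[x, y, z], [rx, ry, rz], hand], ...]. A call has 1 to 12 rows; each row shifts and turns the pose as measured when the row begins, along the tool's axes as they then stand; what a row does not reach is not made up. A row lasts 1/12 s, in which the tool goes at most 41.7 mm and 7.16 degrees, less where a joint would pass 70% of its speed; a pose out of reach is approached as far as the arm can. A call is refused whole if a number of a shift passes 41.7 or a number of a turn 0.125, either way. A call with a gripper value outside its range is refused whole. The fingers move at their own pace and stop on an object; the grip force is fixed at half the most. Time passes only in rows, so rows that do not move let the fingers close. It gives the time, the measured TCP pose, the force and the opening at its end, in the units of the state.
- sensors.state(): the state, without advancing time (a new reading comes with each control period).
- viewer.read_camera(name): name is "side" or "top"; returns the picture (400x640x3 uint8, red, green, blue); there is no depth.
- viewer.camera_info(name): a dict with "K" (3x3 intrinsics, pixels), "cam_to_world" (4x4, takes a point from camera to world coordinates). Camera axes: x right, y up, looking along -z (the intrinsics and any distortion apply to the point x, -y, -z); pixel columns grow to the right and rows downward; lengths in m; the calibration is good to about 2 mm. A picture is of the moment at which its call begins. camera_info takes no time and is no camera call.
- env.close_job(): hands the job in, once; it reports no verdict.
The state is a dict: "t": time; "q": joint angles; "qvel": joint speeds; "effort": joint torques, N m; "tcp_pos": TCP position; "ee_rot": TCP orientation; "force": force on the tool from outside, world axes, zero at the start; "wrist_torque": the same for the moment, N m; "gripper_width": opening from 0.0 (shut) to 1.0 (fully open).
Only numpy, scipy, OpenCV 4.12 (cv2) and the standard library are available. Lean on these libraries where they do the work, as an engineer would, in place of code of your own. Each camera call takes 0.05 s, during which the arm holds its last target. There are 200 camera calls.

## Working session

There is one attempt and no reset: what is moved stays moved. The work goes in short steps, Python scripts to look and compute and a tool call to move; the robot and the scene stay as the last step left them, time stands still between calls to the robot, and variables do not carry over. Pictures are saved under pics/ and viewed, about 8 in all and at most 12, crops included, and the job is handed in when it is done.

Besides the shell and the picture viewer there is one more tool, called after ">>>" as a command line: name --argument value ..., lists and objects as JSON in quotes. jog_arm: Moves the arm, as the interface text tells. Its arguments: {"type":"object","properties":{"increments":{"type":"array","items":{"type":"array"}}},"required":["increments"]}

```bash
mkdir -p pics; ls; python3 - <<'E'
from plant import sensors, viewer, env
import cv2,numpy as np
for n in("side","top"):
    im=viewer.read_camera(n); cv2.imwrite(f"pics/{n}0.png",im[:,:,::-1]); i=viewer.camera_info(n); print(n,np.round(i["K"],1).tolist(),np.round(i["cam_to_world"],4).tolist(),[k for k in i])
s=sensors.state(); print(s)
E
```

```text
pics
side [[425.3, 0.0, 325.6], [0.0, 425.3, 194.5], [0.0, 0.0, 1.0]] [[-0.9979, -0.0238, 0.0603, 0.5827], [0.0642, -0.4902, 0.8693, 1.1229], [0.0089, 0.8713, 0.4907, 0.7095], [0.0, 0.0, 0.0, 1.0]] ['K', 'cam_to_world']
top [[452.7, 0.0, 321.3], [0.0, 452.7, 197.9], [0.0, 0.0, 1.0]] [[-0.0012, 0.9966, -0.0818, 0.4127], [-1.0, -0.0009, 0.0044, -0.0188], [0.0043, 0.0818, 0.9966, 1.3918], [0.0, 0.0, 0.0, 1.0]] ['K', 'cam_to_world']
{'t': 0.1, 'q': array([9.74398818e-01, 3.13930292e-01, 4.51471516e-02, 1.30357042e+00,
       9.88200668e-06, 1.43117959e+00]), 'qvel': array([-0.00149273, -0.00058594,  0.00219606,  0.00017099,  0.00189532,
        0.00034932]), 'effort': array([ 2.71379613e-03, -4.81724918e+01,  2.99243885e+01,  1.27058389e-02,
       -9.04857075e-05,  5.88062207e-06]), 'tcp_pos': array([0.25338943, 0.51569542, 0.23051749]), 'ee_rot': array([-1.57056983e+00,  1.54070612e-03,  1.11401572e+00]), 'force': array([ 0.09695386,  0.26547875, -0.52868023]), 'wrist_torque': array([ 0.01723997, -0.02386114,  0.02887598]), 'gripper_width': 1.002905095562695}
```

View pics/top0.png

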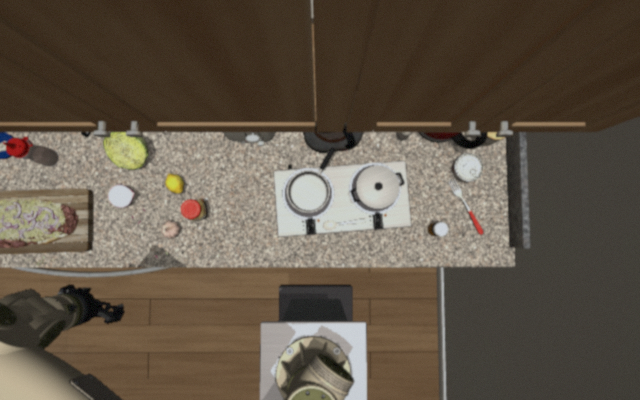

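View pics/side0.png

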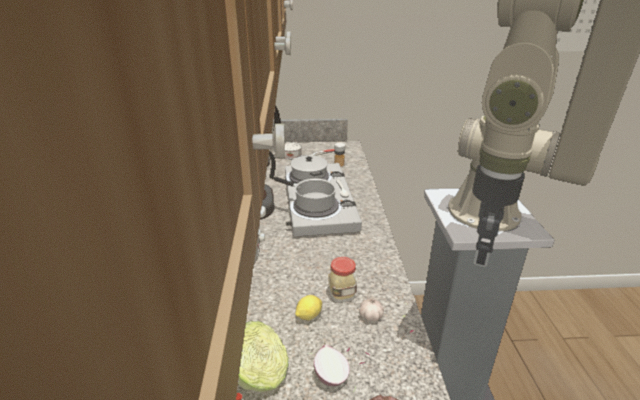

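The saucepan (308,192), with its handle going to (330,157), is on the left ring. The casserole (378,187) is on the right. The left wheel is near (311,226) and the right wheel near (378,220). I'll zoom in to measure.

```bash
python3 - <<'E'
import cv2,numpy as np
a=cv2.imread("pics/top0.png")[155:245,265:425]; b=cv2.imread("pics/side0.png")[150:240,270:370]
a=cv2.resize(a,None,fx=5,fy=5,interpolation=cv2.INTER_CUBIC);b=cv2.resize(b,None,fx=6,fy=6,interpolation=cv2.INTER_CUBIC)
cv2.imwrite("pics/topc.png",a);cv2.imwrite("pics/sidec.png",b)
E
```

```text
(no output)
```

View pics/topc.png

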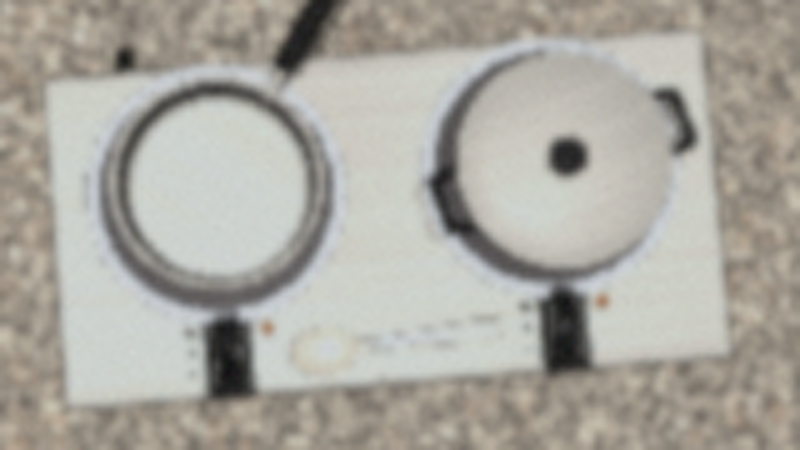

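View pics/sidec.png

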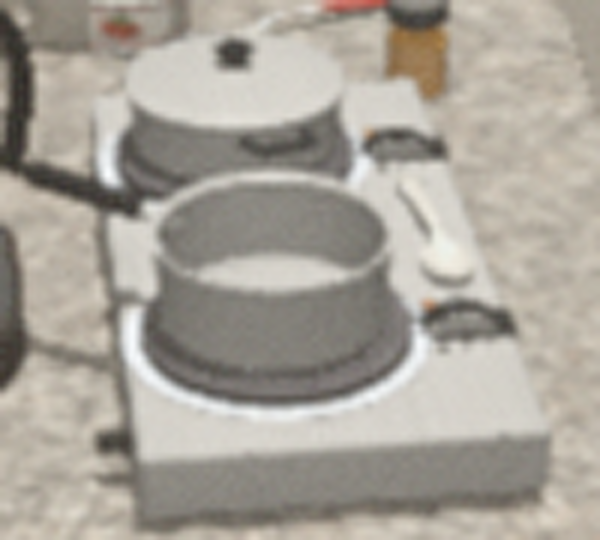

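The crops agree: the open saucepan is on the left ring, and the left wheel is the black blob at about (311,226) in top and (348,203) in side. The spoon bowl lies about 25 mm to its right. Next I'll compute positions.

```bash
cat > h.py <<'E'
import numpy as np,cv2
from plant import viewer
def ray(n,p):
    i=viewer.camera_info(n);K=np.array(i["K"]);T=np.array(i["cam_to_world"])
    d=np.linalg.inv(K)@[p[0],p[1],1.]; d=T[:3,:3]@(d*[1,-1,-1]); return T[:3,3],d/np.linalg.norm(d)
def onz(n,p,z): o,d=ray(n,p); return o+d*(z-o[2])/d[2]
def tri(p,q):
    o,d=ray("top",p);O,D=ray("side",q)
    s=np.linalg.lstsq(np.c_[d,-D],O-o,rcond=None)[0]; a,b=o+s[0]*d,O+s[1]*D
    return (a+b)/2,np.linalg.norm(a-b)
def blob(f,roi,th):
    x0,x1,y0,y1=roi; g=cv2.imread(f)[y0:y1,x0:x1].max(2)
    m=(g<th).astype(np.uint8); n,l,s,c=cv2.connectedComponentsWithStats(m)
    k=1+np.argmax(s[1:,4]); return c[k]+[x0,y0],s[k]+[x0,y0,0,0,0]
E
python3 - <<'E'
from h import *
np.set_printoptions(precision=4,suppress=True)
c=np.array([[47,82],[698,35],[728,353],[68,403]])/5-.4+[265,155]
C=np.array([onz("top",p,.045) for p in c]);print(C,C.mean(0));
print("w,d",np.linalg.norm(C[0]-C[1]),np.linalg.norm(C[3]-C[2]),np.linalg.norm(C[0]-C[3]),np.linalg.norm(C[1]-C[2]))
v=C[0]-C[1]+C[3]-C[2]; yaw=np.arctan2(-v[0],v[1]);print("yaw",yaw)
o=C.mean(0);ax=np.array([np.cos(yaw),np.sin(yaw),0])
for nm,r,s in(("L",(303,319,217,236),(339,357,198,209)),("R",(370,386,212,231),(329,346,170,178))):
    for th in(70,100):
        a,A=blob("pics/top0.png",r,th);b,B=blob("pics/side0.png",s,th)
        print(nm,th,a,A,b,B,"z.052",onz("top",a,.052),tri(a,b))
# side apex px
print("apexL side",tri((310.8,226.2),(270+465/6,150+303/6)))
# ring/pan: pan rim ellipse center crop (218,185)
print("panrim",onz("top",(265+43.4,155+36.6),.107), "ring front of wheel? cass",onz("top",(265+112.6,155+31.5),.10))
for h in(.045,.05):print("deck corner side",onz("side",(270+547/6,150+435/6),h),onz("side",(270+135/6,150+463/6),h))
E
```

```text
[[ 0.6042  0.1169  0.045 ]
 [ 0.6325 -0.2742  0.045 ]
 [ 0.4415 -0.2889  0.045 ]
 [ 0.4124  0.1031  0.045 ]] [ 0.5227 -0.0858  0.045 ]
w,d 0.39213481801881844 0.3931058630377663 0.19233837129310394 0.19152200730254026
yaw 0.07317628833892464Traceback (most recent call last):
  File "<stdin>", line 10, in <module>
  File "h.py", line 14, in blob
    k=1+np.argmax(s[1:,4]); return c[k]+[x0,y0],s[k]+[x0,y0,0,0,0]
        ~~~~~~~~~^^^^^^^^^
    return _wrapfunc(a, 'argmax', axis=axis, out=out, **kwds)
    return bound(*args, **kwds)
ValueError: attempt to get argmax of an empty sequence
```

```bash
python3 - <<'E'
from h import *
np.set_printoptions(precision=4,suppress=True)
for nm,r,s in(("L",(303,319,217,236),(339,357,198,209)),("R",(370,386,212,231),(329,346,170,178))):
    for t1,t2 in((70,110),(100,130)):
        a,A=blob("pics/top0.png",r,t1);b,B=blob("pics/side0.png",s,t2)
        print(nm,a,A,b,B,"z.052",onz("top",a,.052),tri(a,b))
print("apexL side",tri((310.8,226.2),(270+465/6,150+303/6)))
o=np.array([.5227,-.0858,0]);y=.0732;ux=np.array([np.cos(y),np.sin(y),0]);uy=np.array([-ux[1],ux[0],0])
print("panrim",onz("top",(265+43.4,155+36.6),.107))
for h in(.045,):print("deck corner side",onz("side",(270+547/6,150+435/6),h),onz("side",(270+135/6,150+463/6),h))
w=onz("top",(310.8,226.2),.053)-o;print("wheel L in plate",w@ux,w@uy)
w=onz("top",(265+113.2-.3,155+66.2-.3),.053)-o;print("wheel R in plate",w@ux,w@uy)
w=onz("top",(265+43.4,155+36.6),.107)-o;print("pan in plate",w@ux,w@uy)
print("spoon bowl L,R edge",onz("top",(265+58,155+70),.05),onz("top",(265+100,155+63.5),.05))
E
```

```text
L [310.3367 226.4592] [307 219   8  15  98] [348.1379 202.1034] [341 200  15   6  29] z.052 [0.438  0.0077 0.052 ] (array([0.437 , 0.0079, 0.0516]), np.float64(0.0020975297553466514))
L [310.3953 226.5891] [306 218  10  17 129] [347.7458 203.0169] [340 200  16   7  59] z.052 [0.4376 0.0076 0.052 ] (array([0.4373, 0.0077, 0.0482]), np.float64(0.0007086126199651731))
R [377.2059 221.0392] [374 213   8  16 102] [334.1818 172.5455] [331 172   8   3  11] z.052 [ 0.4538 -0.19    0.052 ] (array([ 0.4581, -0.1903,  0.0541]), np.float64(0.008834237899821974))
R [377.4593 221.0222] [373 212  10  18 135] [336.881  173.7143] [331 172  13   5  42] z.052 [ 0.4538 -0.1908  0.052 ] (array([ 0.4535, -0.1911,  0.0495]), np.float64(0.0009175134815454412))
apexL side (array([0.4383, 0.0064, 0.0564]), np.float64(0.0008084512429927059))
panrim [0.5362 0.0123 0.107 ]
deck corner side [0.41   0.1132 0.045 ] [0.6055 0.1272 0.045 ]
wheel L in plate -0.07697907380706379 0.09805131630101474
wheel R in plate -0.07610945661528355 -0.10088198620709969
pan in plate 0.02059081233921358 0.09680523747208299
spoon bowl L,R edge [ 0.4423 -0.0297  0.05  ] [ 0.4614 -0.1542  0.05  ]
```

>>> jog_arm --increments '[[[0, 0, 0], [0, -0.106, 0], 1], [[0, 0, 0], [0, -0.106, 0], 1], [[0, 0, 0], [0, -0.106, 0], 1], [[0, 0, 0], [0, -0.106, 0], 1], [[0, 0, 0], [0, -0.106, 0], 1], [[-40, 0, -10], [0, 0, 0], 1], [[-40, 0, -10], [0, 0, 0], 1], [[-40, 0, -10], [0, 0, 0], 1], [[-40, 0, -10], [0, 0, 0], 1], [[-40, 0, -10], [0, 0, 0], 1]]'

```text
t: 0.93
tcp_pos: [0.3207, 0.3213, 0.2235]
ee_rot: [-1.562, 0.007, 1.686]
force: [1.0, -0.5, 0.8]
gripper_width: -0.0
```

>>> jog_arm --increments '[[[-40, 0, -9], [0, 0.02, 0], 1], [[-40, 0, -9], [0, 0.02, 0], 1], [[-40, 0, -9], [0, 0, 0], 1], [[-40, 0, -9], [0, 0, 0], 1], [[-40, 0, -9], [0, 0, 0], 1], [[-40, 0, -9], [0, 0, 0], 1], [[-40, 0, -9], [0, 0, 0], 1], [[-20, 0, -5], [0, 0, 0], 1], [[0, 0, 0], [0, 0, 0], 1], [[0, 0, 0], [0, 0, 0], 1]]'

```text
t: 1.77
tcp_pos: [0.4118, 0.0137, 0.223]
ee_rot: [-1.561, 0.01, 1.635]
force: [0.6, -0.3, -0.3]
gripper_width: -0.0
```

```bash
python3 - <<'E'
from plant import sensors
from scipy.spatial.transform import Rotation as R
import numpy as np
s=sensors.state();print(s["q"].round(3))
M=R.from_euler('xyz',s["ee_rot"]).as_matrix();d=np.array([.430,.007,.110])-s["tcp_pos"]
G=R.from_euler('xyz',[-np.pi/2,0,np.pi/2+.073]).as_matrix()
print("mm",M.T@d*1e3,"rot",R.from_matrix(M.T@G).as_rotvec(),s["tcp_pos"],s["ee_rot"])
E
```

```text
[-0.153  0.009 -0.341  1.229 -0.012 -0.218]
mm [ -6.78459133 112.88763711 -18.8660804 ] rot [-0.01029171 -0.00843046 -0.00970238] [0.41181981 0.01372629 0.22300361] [-1.56054531  0.00974548  1.63541568]
```

>>> jog_arm --increments '[[[-7, 30, -19], [-0.01, -0.008, -0.01], 1], [[0, 35, 0], [0, 0, 0], 1], [[0, 35, 0], [0, 0, 0], 1], [[0, 12, 0], [0, 0, 0], 1], [[0, 0, 0], [0, 0, 0], 1]]'

```text
t: 2.18
tcp_pos: [0.4324, 0.0108, 0.1085]
ee_rot: [-1.576, -0.001, 1.647]
force: [-1.2, 1.1, 1.5]
gripper_width: 0.003
```

```bash
cat > st.py <<'E'
import sys
from plant import sensors
from scipy.spatial.transform import Rotation as R
import numpy as np
np.set_printoptions(precision=4,suppress=True)
s=sensors.state()
M=R.from_euler('xyz',s["ee_rot"]).as_matrix();d=np.array(eval(sys.argv[1]))-s["tcp_pos"]
G=R.from_euler('xyz',[-np.pi/2,0,np.pi/2+.073]).as_matrix()
print("mm",M.T@d*1e3,"rot",R.from_matrix(M.T@G).as_rotvec(),s["tcp_pos"],s["ee_rot"],s["force"])
E
python3 st.py .431,.007,.075
python3 - <<'E'
from h import *
a=viewer.read_camera("top")[155:245,265:425,::-1];b=viewer.read_camera("side")[120:220,270:400,::-1]
cv2.imwrite("pics/c1.png",np.vstack([cv2.resize(a,(480,270),interpolation=2),cv2.resize(b,(429,330),interpolation=2)[:,:429].copy() if 0 else cv2.copyMakeBorder(cv2.resize(b,(429,330),interpolation=2),0,0,0,51,0)]))
E
```

```text
mm [-3.6832 33.4961  1.8525] rot [0.0051 0.0031 0.0011] [0.4324 0.0108 0.1085] [-1.5759 -0.0011  1.6469] [-1.1779  1.1297  1.4708]
```

View pics/c1.png

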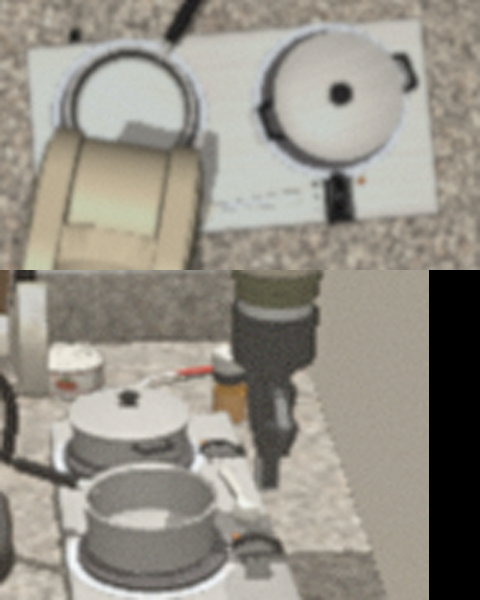

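The closed fingertips hang straight over the left wheel, clear of the pan and the spoon. Next I go down to just above it.

>>> jog_arm --increments '[[[-4, 20, 2], [0.005, 0.003, 0], 1], [[0, 16, 0], [0, 0, 0], 1], [[0, 4, 0], [0, 0, 0], 1], [[0, 0, 0], [0, 0, 0], 1], [[0, 0, 0], [0, 0, 0], 1], [[0, 0, 0], [0, 0, 0], 1]]'

```text
t: 2.78
tcp_pos: [0.4384, 0.0084, 0.0784]
ee_rot: [-1.586, 0.002, 1.65]
force: [-0.1, 0.3, 0.6]
gripper_width: -0.003
```

```bash
python3 st.py .431,.007,.058
```

```text
mm [-0.7359 20.239   7.7561] rot [ 0.0157  0.006  -0.0025] [0.4384 0.0084 0.0784] [-1.5865  0.0025  1.6498] [-0.111  0.296  0.628]
```

>>> jog_arm --increments '[[[-1, 8, 8], [0.016, 0.006, -0.002], 1], [[0, 3, 0], [0, 0, 0], 1], [[0, 0, 0], [0, 0, 0], 1], [[0, 0, 0], [0, 0, 0], 1]]'

```text
t: 3.12
tcp_pos: [0.432, 0.0064, 0.0691]
ee_rot: [-1.574, 0.002, 1.644]
force: [0.6, 0.6, -0.2]
gripper_width: 0.0
```

```bash
python3 st.py .431,.007,.055
```

```text
mm [ 0.6754 14.1024  0.9542] rot [ 0.0031 -0.0003 -0.0015] [0.432  0.0064 0.0691] [-1.5739  0.0015  1.6435] [ 0.6029  0.6257 -0.2058]
```

>>> jog_arm --increments '[[[0, 5, 1], [0.003, 0, 0], 1], [[0, 4, 0], [0, 0, 0], 1], [[0, 0, 0], [0, 0, 0], 1], [[0, 0, 0], [0, 0, 0], 1]]'

```text
t: 3.45
tcp_pos: [0.4309, 0.0061, 0.0592]
ee_rot: [-1.571, 0.002, 1.643]
force: [0.4, -0.5, 0.0]
gripper_width: -0.001
```

```bash
python3 st.py .431,.007,.055
```

```text
mm [ 0.8618  4.1786 -0.1735] rot [-0.0001 -0.0007 -0.0015] [0.4309 0.0061 0.0592] [-1.5707  0.0015  1.6431] [ 0.4076 -0.4562  0.0002]
```

>>> jog_arm --increments '[[[0, 2.5, 0], [0, 0, 0], 1], [[0, 0, 0], [0, 0, 0], 1], [[0, 0, 0], [0, 0, 0], 1]]'

```text
t: 3.7
tcp_pos: [0.4312, 0.0061, 0.0568]
ee_rot: [-1.571, 0.001, 1.643]
force: [-0.4, -0.5, 3.1]
gripper_width: -0.0
```

>>> jog_arm --increments '[[[0, 1.5, 0], [0, 0, 0], 1], [[0, 0, 0], [0, 0, 0], 1], [[0, 0, 0], [0, 0, 0], 1]]'

```text
t: 3.95
tcp_pos: [0.4317, 0.0062, 0.056]
ee_rot: [-1.572, 0.002, 1.643]
force: [-1.3, 0.5, 4.5]
gripper_width: 0.001
```

>>> jog_arm --increments '[[[0, 1.5, 0], [0, 0, 0], 1], [[0, 0.5, -3], [0, 0, 0], 1], [[0, 0.3, -2], [0, 0, 0], 1], [[0, 0, 0], [0, 0, 0], 1]]'

```text
t: 4.28
tcp_pos: [0.4368, 0.0066, 0.0547]
ee_rot: [-1.573, 0.002, 1.643]
force: [-0.1, 1.1, 6.8]
gripper_width: -0.002
```

>>> jog_arm --increments '[[[0, 0.2, -3], [0, 0, 0], 1], [[0, 0.2, -2], [0, 0, 0], 1], [[0, 0, 0], [0, 0, 0], 1]]'

```text
t: 4.53
tcp_pos: [0.4442, 0.0072, 0.0558]
ee_rot: [-1.578, 0.002, 1.644]
force: [-0.4, -0.0, 5.1]
gripper_width: -0.004
```

>>> jog_arm --increments '[[[0, -8, 0], [0, 0, 0], 1], [[0, -20, 0], [0, 0, 0], 1], [[0, -35, 10], [0, 0, 0], 1], [[0, -40, 20], [0, 0, 0], 1], [[0, -40, 40], [0, 0, 0], 1], [[40, 0, 10], [0, 0, 0], 1], [[40, 0, 10], [0, 0, 0], 1], [[40, 0, 10], [0, 0, 0], 1], [[40, 0, 0], [0, 0, 0], 1], [[40, 0, 0], [0, 0, 0], 1], [[40, 0, 0], [0, 0, 0], 1], [[0, 0, 0], [0, 0, 0], 1]]'

```text
t: 5.53
tcp_pos: [0.3383, 0.243, 0.1961]
ee_rot: [-1.586, 0.001, 1.621]
force: [-1.0, -0.6, 0.7]
gripper_width: -0.003
```

```bash
python3 - <<'E'
from h import *
a=viewer.read_camera("top")[:,:,::-1];b=viewer.read_camera("side")[:,:,::-1]
cv2.imwrite("pics/top2.png",a);cv2.imwrite("pics/side2.png",b)
t0=cv2.imread("pics/top0.png")
r=lambda i,x0,x1,y0,y1,w,h:cv2.resize(i[y0:y1,x0:x1],(w,h),interpolation=2)
cv2.imwrite("pics/c2.png",np.hstack([np.vstack([r(x,295,330,215,240,400,285) for x in(t0,a)]),np.vstack([r(x,330,365,190,215,400,285) for x in(cv2.imread("pics/side0.png"),b)])]))
cv2.imwrite("pics/c3.png",np.vstack([r(a,265,425,155,245,480,270),r(b,270,400,120,220,429,330)[:, :429] if 0 else cv2.copyMakeBorder(r(b,270,400,120,220,429,330),0,0,0,51,0)]))
E
```

```text
(no output)
```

View pics/c2.png

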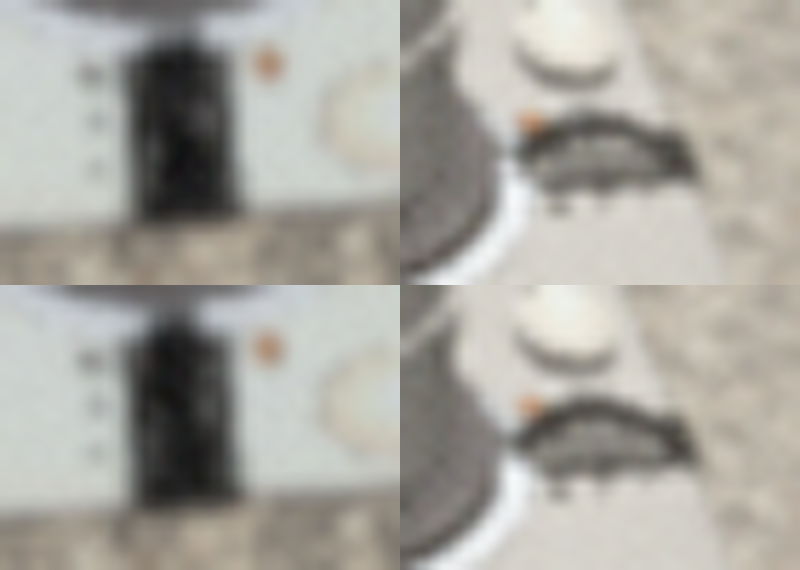

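View pics/c3.png

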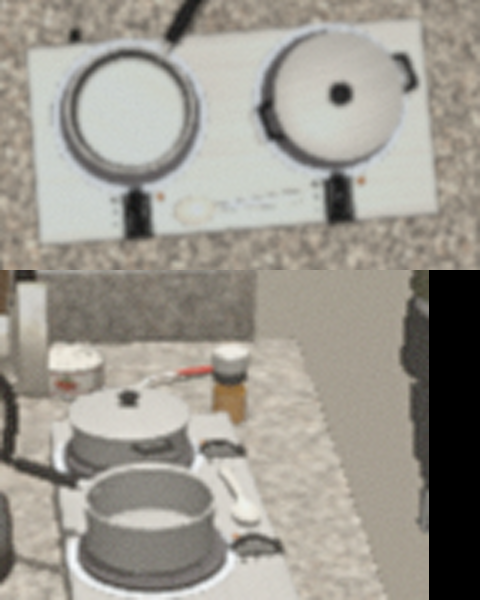

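```bash
python3 - <<'E'
from h import *
A=np.mean([viewer.read_camera("top")[:,:,::-1].astype(float) for _ in range(25)],0)
B=np.mean([viewer.read_camera("side")[:,:,::-1].astype(float) for _ in range(25)],0)
np.savez("avg2.npz",A=A,B=B)
t0=cv2.imread("pics/top0.png").astype(float);s0=cv2.imread("pics/side0.png").astype(float)
def r(i,x0,x1,y0,y1,dark):
    i=cv2.resize(i[y0:y1,x0:x1],(260,260),interpolation=2); return np.clip(i*(2.5 if dark else 1.2),0,255)
row1=np.hstack([r(t0,300,322,216,238,1),r(A,300,322,216,238,1),r(A,367,389,210,232,1)])
row2=np.hstack([r(s0,337,361,194,212,0),r(B,337,361,194,212,0),r(B,327,349,167,181,0)])
cv2.imwrite("pics/c4.png",np.vstack([row1,row2]))
g=lambda i,c,r0:i[r0:r0+20,c-2:c+3].mean((1,2)).round().astype(int).tolist()
print("L before",g(t0,310,216));print("L after ",g(A,310,216));print("R before",g(t0,377,210));print("R after ",g(A,377,210))
from plant import sensors; print(sensors.state()["t"])
E
```

```text
L before [117, 128, 108, 65, 38, 36, 38, 41, 46, 44, 40, 36, 36, 33, 35, 36, 36, 44, 78, 120]
L after  [110, 111, 89, 55, 35, 35, 36, 35, 34, 38, 41, 40, 40, 38, 36, 35, 34, 44, 77, 119]
R before [102, 122, 111, 79, 48, 36, 39, 40, 45, 53, 55, 48, 38, 34, 33, 33, 33, 34, 52, 86]
R after  [102, 121, 112, 78, 48, 37, 38, 40, 45, 53, 55, 48, 38, 33, 34, 35, 33, 33, 51, 85]
8.1333[ WARN:0@93.199] global loadsave.cpp:1063 imwrite_ Unsupported depth image for selected encoder is fallbacked to CV_8U.
```

View pics/c4.png

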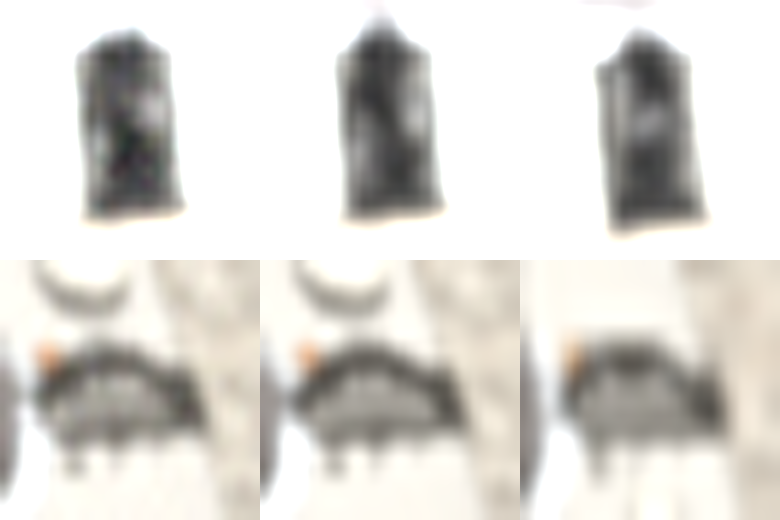

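```bash
python3 - <<'E'
from h import *
A=np.load("avg2.npz")
for n,K,x0,x1,y0,y1 in(("top","A",300,322,212,238),("side","B",336,362,194,212)):
    d=(A[K]-cv2.imread(f"pics/{n}0.png")).mean(2)[y0:y1,x0:x1];print(n,x0,y0);print(d.round().astype(int))
# pots etc. shift
for n,K in(("top","A"),("side","B")):
    d=np.abs(A[K]-cv2.imread(f"pics/{n}0.png")).mean(2); m=d[150:250,265:430] if n=="top" else d[130:310,270:380]; print(n,"big diffs",np.argwhere(m>14).tolist()[:40])
E
```

```text
top 300 212
[[  2  -4   0   1   1  -3  -1  -1   0  -1  -2  -1   0  -2  -2  -1  -1  -1
    0   1  -1   0]
 [ -1   0   0   0  -1  -1   2  -4  -3  -2  -2  -2   2  -2   1  -1   0   0
    3  -1   1  -1]
 [ -1   0  -1  -1  -2  -2  -2  -1  -1   1   0   1  -2  -1   0   0  -1   0
   -1  -1  -4  -1]
 [  0  -2   1  -1  -1   1   1   0  -2  -1  -2   1   1  -1  -1  -3   1   1
   -3  -1   0  -1]
 [ -3  -1  -2   1  -2   2  -2  -6  -9  -9 -10  -3  -2   1  -4   0  -1   0
    0  -1   0  -1]
 [ -2  -1  -1   1   0  -1  -1  -6 -20 -27 -29 -13   1  -1  -1  -1  -2  -3
   -2   0  -1  -2]
 [  0  -1   1   0  -2  -1  -1  -6 -21 -30 -32 -11   0  -2   0   0   0  -1
    2   0   0  -2]
 [ -2   1   0   0   0  -2   1  -1 -11 -21 -14  -1   0  -2   0  -1  -1  -1
    0  -2   0   0]
 [ -2  -2   0  -2  -1   0   3   4  -1  -5  -5   0  -2   0  -2  -2  -2   0
   -1   1   0   0]
 [ -1   0  -2   1  -1   0   3   5   0  -2  -2  -2  -1   2  -1   0  -1   0
    0  -2  -2  -1]
 [ -1  -2  -2  -3   0   1   0   1  -4 -10  -6   0  10  11   0  -2  -3  -1
    1  -2   0  -2]
 [  1  -2   0  -1   1   1   0  -3 -10 -12 -12  -1   4   8  -1   0
[... 3454 characters left out ...]
], [90, 1], [91, 0], [91, 1], [91, 2], [92, 0], [92, 1], [92, 2], [93, 0], [93, 1], [93, 2], [94, 0], [94, 1], [94, 2], [95, 0], [95, 1], [95, 2], [95, 3], [96, 0], [96, 1], [96, 2], [96, 3], [97, 0], [97, 1], [97, 2], [97, 3], [98, 0]]
side big diffs [[70, 75], [71, 70], [71, 71], [71, 79], [72, 70], [72, 78], [72, 79], [72, 80], [73, 69], [74, 68], [74, 69], [74, 70], [74, 71], [74, 82], [109, 105], [109, 106], [109, 107], [109, 108], [109, 109], [110, 103], [110, 104], [110, 105], [110, 106], [110, 107], [110, 108], [110, 109], [111, 99], [111, 100], [111, 101], [111, 102], [111, 103], [111, 104], [111, 105], [111, 106], [111, 107], [111, 108], [111, 109], [112, 95], [112, 96], [112, 97]]
```

```bash
python3 -c "
from plant import env,sensors
print(abs(sensors.state()['qvel']).max(),sensors.state()['force']);print(env.close_job())"
```

```text
0.0018526241680332806 [-0.29492446 -0.42887232 -0.24346743]
the job is handed in; nothing more can be done
None
```

I rolled the left wheel, the one in front of the saucepan's ring, one click away from the robot, and handed the job in at about 8 s. There was no direct reading of the wheel's angle, so the "low" setting is inferred from the travel and the pictures.

**Move:** with the gripper shut, the fingertips pressed on top of the wheel at about 5–7 N. They moved about 13 mm forward, which is about one click, then lifted clear.

**Checks after the move:**
- **Left wheel:** the before/after difference in both cameras shows a clear change on this wheel. An unturned wheel would look the same as before, and the travel was well short of the 19.5 mm needed to reach the second setting.
- **Right wheel:** its brightness profile was unchanged to within 1 grey level.
- **Pots and teaspoon:** no change showed on them in either view. The only other differences were where the arm had moved, at the picture edges.
- **Jars:** I did not check these specifically. The arm passed well above the mustard jar and never went near the spice jar.
- **Arm:** it is at rest well clear of everything, with about 0.5 N on the wrist, which is sensor noise.

**Disagreements:** the hotplate's deck measured 392 x 192 mm against the stated 400 x 200 mm, which I put down to rounded edges. The wheel's position agreed between the two views to about 2 mm.

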